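# Unpin and open the large sample case

## Task

Open the larger sample case on the lab bench: pull its retaining pin sideways out of the hasp staple while the lid stays in place, and put the pin in the steel dish. Lift the lid straight off and set it down, without dropping it, flat in the middle of the black rubber mat.

Things in the scene. Friction and masses are not known exactly. Their poses are not given: they have to be found in the camera images.
- pin_grip (a point): Centre of the larger case's pin grip: upright black block 14 x 26 x 42 mm (x, y, z), 117 mm above the bench. From its foot a flat steel shank, 10 wide, 8 high, runs 62 mm to -y through the staple, lying loose on the lid's tongue (play 4 mm sideways, 3 mm up); tip 75 mm from the grip's centre. No catch: pull level along its +y; clear after 45 mm. 60 g. Axes start parallel to the lid's.
- lid_handle (a point): Centre of the loose lid's handle: black bar 16 x 100 x 16 mm (x, y, z), posts at its ends (76 mm clear between), 34 mm above the lid's top; 130 mm above the bench, 51 mm with the lid flat on the mat. Lid 160 x 140 mm, 6 thick, lip 8 below; 110 mm wide tongue reaches 64 mm past its -x edge over the staple (18 mm high) of the fixed 90 mm high case. Lifts straight up, 0.4 kg.
- dish: Open rectangular stainless steel dish, loose, 130 (x) by 150 (y) mm outside, 28 mm high, walls and floor 3 mm. Origin at the centre of its underside, z up.
- mat: Flat black rubber mat fixed to the bench, 220 (x) by 240 (y) mm, 3 mm thick, bare. Origin at the centre of its underside. It and the larger case stand on opposite sides of the dish, either way round.

How it is judged:
By the outcome, as a careful person would: the job done as asked, in the order asked, and still so for the second after the job is handed in, with the robot touching nothing.
It also fails if it takes over 64 s, if anything falls off the work surface, if the arm or the gripper's body presses on something with over 40 N, if the wrist force passes 120 N, or if a joint passes its speed limit or range.

## Robot

A 7-joint arm with a two-finger parallel gripper is mounted at the origin on the work surface. World frame = base frame: x ahead of the robot, y to its left, z up, the work surface at z = 0. Lengths are in m, angles in rad, forces in N, time in s.
With the tool pointing down it reaches from about 0.375 to 0.925 m from the base axis. Payload 3.1 kg.
Tool frame: the origin (TCP) lies midway between the tips of the shut fingers; the grasp point (between the pads) lies 19 mm behind it; z points along the fingers, y is the direction in which the jaws open and shut (so a half turn about z gives the same grasp; the last joint's range is limited). The gripper opens to 85 mm and grips with 20 to 120 N. Pads are 22 mm wide; open, the fingers measure 114 mm over their backs; the gripper's body (76 mm by 85 mm) begins 54 mm behind the grasp point. The pads swing forward as they close: fully open they stand 13 mm farther back than shut.
Start: joints at [-1.21, 0.383, 0.044, 1.598, -0.018, 1.161, -0.05], TCP at [0.288, 0.583, 0.231] pointing down, gripper open.
Joint ranges: [-2.61, 2.61], [-0.41, 2.15], [-1.48, 1.57], [0, 2.5], [-1.57, 4.71], [0.05, 1.97], [-2.85, 2.85]. Speed limits (rad/s): [2.79, 2.79, 3.14, 3.14, 3.14, 3.14, 3.14].

## Interface

Orientations are given as a rotation vector (axis times angle).
In Python, from bench import * gives the robot as it stands.
- The arm moves only by the tool servo_tool, never from a script. Its argument "rows" is a list of rows, each a list of 6 numbers: the shift along the tool's x, y, z scaled (see below), then the turn, a rotation vector about the tool's x, y, z scaled (see below). A call has 1 to 12 rows; each row is the pose to reach, as a shift and turn from the pose commanded when the call began, along the tool's axes at that moment; what a row does not reach only later rows make up. The controller multiplies each number of a shift by 0.1 m and each number of a turn by pi/4 rad. A row lasts 1/8 s, in which the tool goes at most 62.5 mm and 10.7 degrees, less where a joint would pass 70% of its speed; a pose out of reach is approached as far as the arm can. A call with a number of a shift or a turn outside -1 to 1 is refused whole. A call with a gripper value outside its range is refused whole. "gripper" is the gripper command: -1 is shut, 1 is fully open, values between are in proportion, set as the call begins (left out, the last holds). The fingers move at their own pace and stop on an object; "newtons" is the grip in N (left out, the last holds). Time passes only in rows, so rows that repeat a pose let the fingers close. It gives the time, the measured TCP pose, the force and the opening at its end, in the units of the state.
- sense(): the state, without advancing time (a new reading comes with each control period).
- get_image(name): name is "side" or "top" or "wrist"; returns a dict with "pixels" (384x512x3 uint8, red, green, blue), "depth" (384x512 float32, m along the optical axis (not along the pixel's ray), 0 where there is no reading), "K" (3x3 intrinsics, pixels), "xyz" and "orientation" of the camera in the world; the wrist camera has in their place "tool_from_camera" (4x4, takes a point from camera to tool coordinates, whose origin is the TCP and whose axes are the flange's). Camera axes: x right, y down, z forward; pixel columns grow to the right and rows downward; lengths in m; the calibration is good to about 2 mm. A picture is of the moment at which its call begins: read the wrist's pose just before it.
- hand_in(): hands the job in, once; it reports no verdict.
The state is a dict: "clock": time; "joints": joint angles; "qvel": joint speeds; "joint_efforts": joint torques, N m; "tool_pos": TCP position; "eef_rot": TCP orientation; "force": force on the tool from outside, world axes, zero at the start; "wrist_torque": the same for the moment, N m; "width": opening from 0.0 (shut) to 1.0 (fully open).
Only numpy, scipy, OpenCV 4.12 (cv2) and the standard library are available. Lean on these libraries where they do the work, as an engineer would, in place of code of your own. Each camera call takes 0.05 s, during which the arm holds its last target. There are 200 camera calls.

## Working session

There is one attempt and no reset: what is moved stays moved. The work goes in short steps, Python scripts to look and compute and a tool call to move; the robot and the scene stay as the last step left them, time stands still between calls to the robot, and variables do not carry over. Pictures are saved under pics/ and viewed, about 8 in all and at most 12, crops included, and the job is handed in when it is done.

Besides the shell and the picture viewer there is one more tool, called after ">>>" as name(argument=value, ...) on one line, values as JSON. servo_tool: Moves the arm, as the interface text tells. Its arguments: {"type":"object","properties":{"rows":{"type":"array","items":{"type":"array","items":{"type":"number","minimum":-1,"maximum":1}}},"gripper":{"type":"number"},"newtons":{"type":"number"}},"required":["rows"]}

```bash
mkdir -p pics; ls
cat > h.py <<'E'
from bench import *
import numpy as np, cv2
from scipy.spatial.transform import Rotation as R
def cloud(im, T=None):
    d=im["depth"];K=im["K"];v,u=np.mgrid[0:384,0:512]
    p=np.stack([(u-K[0,2])/K[0,0]*d,(v-K[1,2])/K[1,1]*d,d],-1)
    if T is None:
        o=np.array(im["orientation"]);M=o if o.shape==(3,3) else R.from_rotvec(o).as_matrix();t=np.array(im["xyz"])
    else: M,t=T[:3,:3],T[:3,3]
    return p@M.T+t
def wristT(s,im):
    T=np.eye(4);T[:3,:3]=R.from_rotvec(s["eef_rot"]).as_matrix();T[:3,3]=s["tool_pos"]
    return T@np.array(im["tool_from_camera"])
def save(n,a): cv2.imwrite("pics/"+n+".png",a[...,::-1])
E
python3 - <<'E'
from h import *
s=sense();print(s)
a=get_image("top");b=get_image("side")
save("top",a["pixels"]);save("side",b["pixels"])
np.savez("top.npz",p=cloud(a),i=a["pixels"],d=a["depth"]);np.savez("side.npz",p=cloud(b),i=b["pixels"],d=b["depth"])
print(a["xyz"],a["orientation"],b["xyz"],b["orientation"])
E
```

```text
pics
{'clock': 0.0, 'joints': array([-1.20981918,  0.38383907,  0.04381637,  1.59957771, -0.01791472,
        1.16117663, -0.04988185]), 'qvel': array([-0.00030951,  0.00016725, -0.0009548 ,  0.00139673,  0.00114027,
        0.00018411, -0.00026756]), 'joint_efforts': array([-2.00376080e-04, -4.33473122e+01,  1.02441810e+00, -2.49507165e+01,
        1.04646612e-02,  1.15772052e-02, -2.00350098e-05]), 'tool_pos': array([0.28742999, 0.58195053, 0.2298825 ]), 'eef_rot': array([-0.71406783, -3.05887378,  0.0040284 ]), 'force': array([-0.60689419,  0.40417523,  0.10308636]), 'wrist_torque': array([-0.00590707, -0.04610263,  0.03603977]), 'width': 0.9971377028000065}
[0.42393674 0.04161811 0.83835625] [-2.1769585   2.18783422 -0.14749464] [ 0.14914899 -0.50381489  0.57311292] [-2.10917893  0.65807117 -0.3276092 ]
```

View pics/top.png

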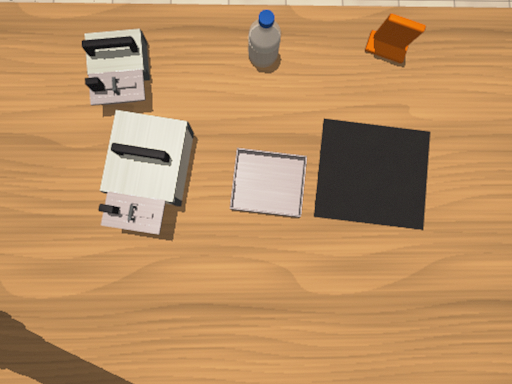

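View pics/side.png

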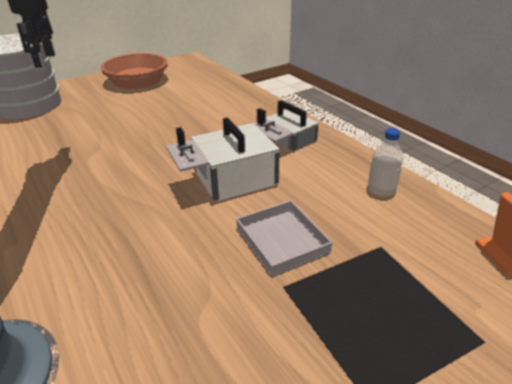

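The top view shows the larger case at about (148,157), its pin grip at (108,210) and its handle at (140,152). The dish is at (269,183) and the mat at (373,174). The side view agrees: the pin grip is upright and the tongue faces the robot.

Run:
```python
from h import *
z=np.load("top.npz");p=z["p"];i=z["i"].astype(int)
def rep(n,m):
    q=p[m];(c,sz,a)=cv2.minAreaRect((q[:,:2]*1000).astype(np.float32))
    print(n,len(q),"c",np.round(c,1),"sz",np.round(sz,1),"ang",round(a,1),"zmed",np.round(np.percentile(q[:,2],[5,50,95])*1000,1))
v,u=np.mgrid[0:384,0:512]
def box(a,b,c,d): return (u>=a)&(u<b)&(v>=c)&(v<d)
dark=i.max(-1)<60
Z=p[...,2]
big=box(95,200,105,242)
rep("handle",big&(Z>.126)&(v<180))
rep("grip",big&(Z>.120)&(v>195)&(u<125))
rep("lidtop",big&(Z>.088)&(Z<.106)&(i.min(-1)>150))
rep("staple",big&(Z>.100)&(v>198)&(u>122))
rep("mat",dark&box(305,440,110,240))
rep("dishrim",box(222,315,140,225)&(Z>.02))
rep("bench",box(230,300,260,330))
print(cv2.fitLine((p[big&(Z>.126)&(v<180)][:,:2]*1000).astype(np.float32),cv2.DIST_L2,0,.01,.01).ravel())
z=np.load("side.npz");p=z["p"];i=z["i"].astype(int);Z=p[...,2]
rep("s handle",box(215,250,110,160)&(Z>.122)&(i.max(-1)<70))
rep("s grip",box(172,190,122,150)&(Z>.1)&(i.max(-1)<70))
```

```text
handle 548 c [524.9 149.8] sz [291.4  51.9] ang 57.1 zmed [131.5 137.6 140.7]
grip 147 c [453.5 170.1] sz [263.4  14. ] ang 80.1 zmed [125.1 137.9 838.4]
lidtop 6788 c [547.6 238.6] sz [140.3 223.6] ang 81.1 zmed [93.9 96.1 98.4]
staple 223 c [442.1 157.1] sz [232.1  27.1] ang 74.4 zmed [101.9 105.  116. ]
mat 10487 c [ 556.2 -163.8] sz [249.1 420.3] ang 2.1 zmed [0.5 2.9 5.3]
dishrim 485 c [510.1  -7.4] sz [149.9 182.8] ang 83.2 zmed [ 21.6  27.5 838.4]
bench 4900 c [326.3  -1.2] sz [147.5 193.8] ang 89.0 zmed [-2.2  0.2  2.6]
[5.3473878e-01 8.4501743e-01 5.7074036e+02 2.2347552e+02]
s handle 181 c [ 382.  -124.7] sz [888.9  39.1] ang 61.0 zmed [124.4 135.7 138.5]
s grip 108 c [ 320.3 -109.1] sz [860.2  22. ] ang 68.0 zmed [105.5 121.  137.5]
```

Run:
```python
from h import *
v,u=np.mgrid[0:384,0:512]
def box(a,b,c,d): return (u>=a)&(u<b)&(v>=c)&(v<d)
for n in ("top","side"):
    z=np.load(n+".npz");p=z["p"];i=z["i"].astype(int);Z=p[...,2];ok=(z["d"]>0)&(Z<.2)
    def rep(n,m):
        m=cv2.morphologyEx((m&ok).astype(np.uint8),cv2.MORPH_OPEN,np.ones((2,2)))>0
        k,l,st,_=cv2.connectedComponentsWithStats(m.astype(np.uint8));m=l==1+np.argmax(st[1:,4])
        q=p[m];(c,sz,a)=cv2.minAreaRect((q[:,:2]*1000).astype(np.float32))
        print(n,len(q),"c",np.round(c,1),"mean",np.round(q.mean(0)*1000,1),"sz",np.round(sz,1),"ang",round(a,1),"z",np.round(np.percentile(q[:,2],[5,50,95])*1000,1))
    dark=i.max(-1)<70
    if n=="top":
        big=box(95,200,105,242)
        rep("handle",big&(Z>.126)&(v<180)); rep("grip",big&(Z>.128)&(v>195)&(u<125))
        rep("lidtop",big&(Z>.088)&(Z<.106)&(i.min(-1)>150)); rep("staple",big&(Z>.103)&(v>198)&(u>122))
        rep("mat",dark&box(305,440,110,240)); rep("dishrim",box(222,315,140,225)&(Z>.02))
    else:
        rep("s handle",box(215,250,110,160)&(Z>.122)&dark); rep("s grip",box(172,190,122,150)&(Z>.1)&dark)
s=sense();print(R.from_rotvec(s["eef_rot"]).as_matrix().round(3))
```

```text
handle 521 c [523.8 148.7] mean [575.6 229.9 136.8] sz [288.3  51.9] ang 57.2 z [100.4 137.3 139.6]
grip 124 c [476.1 310.9] mean [472.5 287.  130.4] sz [74.1 13.5] ang 81.6 z [ 96.2 137.3 139.4]
lidtop 6781 c [534.5 175.7] mean [548.7 233.8  98.6] sz [299.5 226.1] ang 81.0 z [93.7 96.  98.6]
staple 169 c [453. 152.] mean [464.7 239.4 109.2] sz [226.5  27.5] ang 82.2 z [ 89.  104.5 114.9]
mat 10487 c [ 554.4 -165.3] mean [ 554.4 -240.     6.2] sz [247.9 421.9] ang 1.8 z [0.5 2.9 5.3]
dishrim 82 c [525.5  41.1] mean [598.8   9.9  31.2] sz [ 78.8 187.3] ang 66.9 z [12.1 21.1 28.9]
s handle 176 c [ 381.5 -128.1] mean [568.6 206.2 138.2] sz [882.6  39.2] ang 60.8 z [123.4 135.4 138.5]
s grip 94 c [ 315.3 -112.1] mean [468.6 266.3 125. ] sz [850.8  13.1] ang 67.9 z [104.4 120.6 136.9]
[[-0.897  0.443 -0.001]
 [ 0.443  0.897 -0.002]
 [-0.    -0.002 -1.   ]]
```

Run:
```python
from h import *
v,u=np.mgrid[0:384,0:512]
def box(a,b,c,d): return (u>=a)&(u<b)&(v>=c)&(v<d)
z=np.load("top.npz");p=z["p"];i=z["i"].astype(int);Z=p[...,2];ok=(z["d"]>0)&(Z<.2)
def rep(n,m,zt):
    q=p[m&ok&(abs(Z-zt)<.009)]*1000
    for _ in range(2):
        d=np.linalg.norm(q[:,:2]-np.median(q[:,:2],0),axis=1);q=q[d<2.2*np.median(d)+10]
    xy=q[:,:2].astype(np.float32);(c,sz,a)=cv2.minAreaRect(xy)
    M=R.from_euler('z',a,degrees=True).as_matrix()[:2,:2];w=xy@M;lo,hi=np.percentile(w,[1,99],axis=0)
    print(n,len(q),"c",np.round(c,1),"pc",np.round(M@((lo+hi)/2),1),"mean",np.round(q.mean(0),1),"sz",np.round(sz,1),(hi-lo).round(1),"ang",round(a,1))
dark=i.max(-1)<70
big=box(95,200,105,242)
rep("handle",big&(v<180),.138); rep("grip",big&(v>195)&(u<125),.138)
rep("lidtop",big&(i.min(-1)>150)&(v<200),.096); rep("staple",big&(v>198)&(u>122),.112)
rep("mat",dark&box(305,440,110,240),.003); rep("dishrim",box(222,315,140,225),.028);rep("dish",box(222,315,140,225)&(abs(i[...,0]-i[...,2])<25),.004)
```

```text
handle 511 c [578.6 232.9] pc [578.4 232.3] mean [577.7 232.2 137.2] sz [100.5  16.7] [97.6 16. ] ang 80.8
grip 124 c [474. 287.] pc [474.  287.2] mean [473.8 286.3 137.5] sz [26.1 13.8] [25.5 13.7] ang 81.4
lidtop 5340 c [572.3 234.8] pc [574.5 234.1] mean [574.6 234.4  96. ] sz [140.3 173.7] [136.6 165. ] ang 81.1
staple 182 c [464.  241.3] pc [464.2 241.3] mean [466.7 242.4 107.6] sz [52.8 26. ] [51.4 25.4] ang 65.9
mat 10493 c [ 559.  -239.8] pc [ 558.6 -239.4] mean [ 557.2 -239.     2.9] sz [238.1 218.1] [232.4 212.8] ang 82.9
dishrim 470 c [536.2 -10.6] pc [535.9 -10.5] mean [539.6 -13.   26.7] sz [149.9 130.4] [149.6 129.7] ang 83.2
dish 3478 c [533.2 -27.4] pc [537.5 -11.2] mean [536.4  -6.8   3.1] sz [178.2 128. ] [142.9 121. ] ang 83.2
```

>>> servo_tool(rows=[[-0.5,-0.3,0,0,0,0.23],[-1,-0.6,0,0,0,0.46],[-1,-0.6,0,0,0,0.69],[-1,-0.6,0,0,0,0.92],[-1,-0.6,0,0,0,1]], gripper=0.1, newtons=80)

```text
clock: 0.72
tool_pos: [0.3508, 0.4841, 0.2307]
eef_rot: [1.835, 2.55, -0.002]
force: [-0.0, 0.2, -0.2]
width: 0.552
```

```bash
cat >> h.py <<'E'
def to(x,y,z,yaw):
    """print shift/turn in move units to put TCP at x,y,z (mm), tool y at yaw deg, pointing down"""
    s=sense();M=R.from_rotvec(s["eef_rot"]).as_matrix();t=np.radians(yaw);c,n=np.cos(t),np.sin(t)
    G=np.array([[-n,c,0],[c,n,0],[0,0,-1]]).T
    d=M.T@(np.array([x,y,z])/1000-s["tool_pos"])/.1
    w=R.from_matrix(M.T@G).as_rotvec()/(np.pi/4)
    print("t",round(float(s["clock"]),2),"pos",(s["tool_pos"]*1000).round(1),"F",s["force"].round(1),"w",round(float(s["width"]),3),"shift",d.round(3),"turn",w.round(3))
E
python3 -c "
from h import *
to(474,287.2,200,-9)"
```

```text
t 0.72 pos [350.8 484.1 230.7] F [-0.   0.2 -0.2] w 0.552 shift [-2.258  0.543  0.308] turn [-0.001  0.001  0.612]
```

>>> servo_tool(rows=[[-0.5,0.1,0,0,0,0.2],[-1,0.2,0,0,0,0.4],[-1,0.2,0,0,0,0.6],[-1,0.2,0,0,0,0.6]])

```text
clock: 1.23
tool_pos: [0.402, 0.3957, 0.2309]
eef_rot: [-2.375, -2.056, 0.001]
force: [-1.3, -0.3, 1.0]
width: 0.554
```

```bash
python3 -c "
from h import *
to(474,287.2,200,-9)"
```

```text
t 1.23 pos [402.  395.7 230.9] F [-1.3 -0.3  1. ] w 0.554 shift [-0.97   0.869  0.309] turn [-0.001  0.001  0.017]
```

>>> servo_tool(rows=[[-0.5,0.44,0.1,0,0,0.017],[-0.97,0.87,0.3,0,0,0.017],[-0.97,0.87,0.3,0,0,0.017],[-0.97,0.87,0.3,0,0,0.017],[-0.97,0.87,0.3,0,0,0.017]])

```text
clock: 1.85
tool_pos: [0.4728, 0.2908, 0.2014]
eef_rot: [-2.383, -2.045, -0.001]
force: [-0.6, 0.5, -0.7]
width: 0.55
```

Run:
```python
from h import *
to(474,287.2,105,-9)
s=sense();a=get_image("wrist");p=cloud(a,wristT(s,a));i=a["pixels"].astype(int)
save("w1",a["pixels"]);np.savez("w1.npz",p=p,i=i,d=a["depth"])
m=(a["depth"]>0)&(abs(p[...,2]-.138)<.006)&(np.hypot(p[...,0]-.474,p[...,1]-.287)<.025)&(i.max(-1)<90)
q=(p[m]*1000)
print(len(q),np.median(q,0))
if len(q)>5: print(cv2.minAreaRect(q[:,:2].astype(np.float32)))
```

```text
t 1.85 pos [472.8 290.8 201.4] F [-0.6  0.5 -0.7] w 0.55 shift [-0.035  0.018  0.964] turn [-0.001 -0.002  0.006]
739 [473.77331197 290.046249   138.18894958]
((473.89508056640625, 288.86767578125), (26.43218421936035, 13.6367769241333), 81.07927703857422)
```

View pics/w1.png

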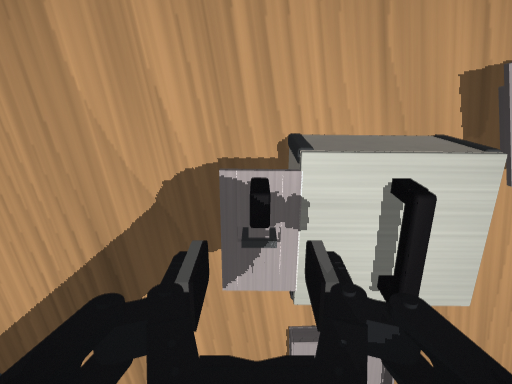

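Seen from the wrist, the grip is at (260,200) between the fingers' lanes, with the staple just behind it at (260,237). I'll grasp about 3 mm to the +y side of the grip's centre so the pads stay clear of the staple.

>>> servo_tool(rows=[[0,0.02,0.4,0,0,0],[0,0.02,0.8,0,0,0],[0,0.02,0.95,0,0,0],[0,0.02,0.95,0,0,0],[0,0.02,0.95,0,0,0]])

```text
clock: 2.52
tool_pos: [0.4772, 0.2888, 0.1079]
eef_rot: [2.389, 2.04, 0.005]
force: [0.7, 0.4, 0.6]
width: 0.552
```

>>> servo_tool(rows=[[0,0,0,0,0,0],[0,0,0,0,0,0],[0,0,0,0,0,0],[0,0,0,0,0,0],[0,0,0,0,0,0],[0,0,0,0,0,0]], gripper=-1, newtons=60)

```text
clock: 3.28
tool_pos: [0.4769, 0.2882, 0.1075]
eef_rot: [-2.39, -2.039, -0.003]
force: [-1.5, -0.7, 6.3]
width: 0.15
```

```bash
python3 -c "
from h import *
to(474.5,291,105,-9);print(sense()['wrist_torque'])"
```

```text
t 3.27 pos [476.9 288.2 107.5] F [-1.5 -0.7  6.3] w 0.15 shift [ 0.024 -0.028  0.025] turn [ 0.001 -0.002 -0.001]
[-0.06157101  0.18758913 -0.02168686]
```

>>> servo_tool(rows=[[0,-0.02,-0.01,0,0,0],[0.08,-0.02,-0.01,0,0,0],[0.18,-0.02,-0.01,0,0,0],[0.28,-0.02,-0.01,0,0,0],[0.38,-0.02,-0.01,0,0,0],[0.48,-0.02,-0.01,0,0,0],[0.58,-0.02,-0.01,0,0,0],[0.65,-0.02,-0.01,0,0,0],[0.65,-0.02,-0.01,0,0,0],[0.65,-0.02,-0.01,0,0,0]])

```text
clock: 4.53
tool_pos: [0.4844, 0.3537, 0.1075]
eef_rot: [-2.388, -2.039, -0.004]
force: [0.9, 1.5, 3.5]
width: 0.152
```

Run:
```python
from h import *
to(474.5,291,105,-9)
a=get_image("side");b=get_image("wrist")
A=cv2.resize(a["pixels"][90:210,140:330],None,fx=2.1,fy=2.1)[:, :400];B=cv2.resize(b["pixels"],(336,252))
save("c1",np.hstack([A[:252],B]))
```

```text
t 4.53 pos [484.4 353.7 107.5] F [0.9 1.5 3.5] w 0.152 shift [-0.635  0.001  0.024] turn [ 0.001 -0.003 -0.   ]
```

View pics/c1.png

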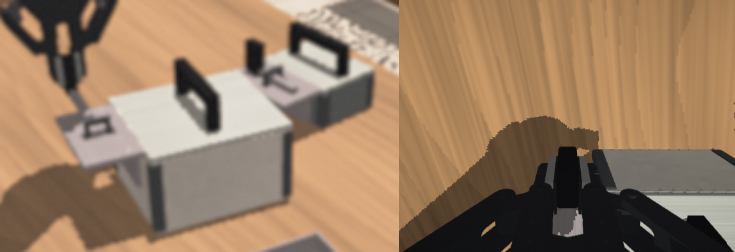

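The pin is clear of the staple (side crop, around (95,128)) and held upright in the fingers, and the lid has not moved.

>>> servo_tool(rows=[[0,0,-0.4,0,0,0],[0,0,-0.8,0,0,0],[-0.3,0.1,-0.9,0,0,0],[-0.7,0.2,-0.9,0,0,0],[-1,0.36,-0.9,0,0,0]])

```text
clock: 5.25
tool_pos: [0.5028, 0.2458, 0.1962]
eef_rot: [-2.389, -2.038, 0.003]
force: [0.1, -0.1, -0.9]
width: 0.149
```

>>> servo_tool(rows=[[-0.5,0.18,0,0,0,-0.044],[-1,0.36,0,0,0,-0.044],[-1,0.36,0,0,0,-0.044]])

```text
clock: 5.62
tool_pos: [0.5239, 0.1362, 0.1963]
eef_rot: [2.365, 2.067, -0.005]
force: [-0.5, 0.9, -0.9]
width: 0.15
```

>>> servo_tool(rows=[[-0.5,0.18,0,0,0,0],[-1,0.36,0,0,0,0],[-1,0.36,0,0,0,0],[-1,0.36,0,0,0,0]])

```text
clock: 6.12
tool_pos: [0.5466, 0.0409, 0.1964]
eef_rot: [-2.352, -2.08, 0.001]
force: [0.3, 0.9, 0.2]
width: 0.151
```

```bash
python3 -c "
from h import *
to(540,20,17,-7)"
```

```text
t 6.12 pos [546.6  40.9 196.4] F [0.3 0.9 0.2] w 0.151 shift [-0.217 -0.037  1.794] turn [-0.002 -0.001 -0.001]
```

>>> servo_tool(rows=[[-0.21,-0.04,0,0,0,0],[-0.21,-0.04,0.3,0,0,0],[-0.21,-0.04,0.7,0,0,0],[-0.21,-0.04,1,0,0,0],[-0.21,-0.04,1,0,0,0],[-0.21,-0.04,1,0,0,0]])

```text
clock: 6.88
tool_pos: [0.5414, 0.0193, 0.0983]
eef_rot: [2.353, 2.08, 0.002]
force: [-0.1, 0.6, -0.5]
width: 0.154
```

```bash
python3 -c "
from h import *
to(540,20,17,-7)"
```

```text
t 6.88 pos [541.4  19.3  98.3] F [-0.1  0.6 -0.5] w 0.154 shift [ 0.005 -0.016  0.813] turn [ 0.002 -0.    -0.001]
```

>>> servo_tool(rows=[[0,-0.01,0.2,0,0,0],[0,-0.01,0.4,0,0,0],[0,-0.01,0.6,0,0,0],[0,-0.01,0.73,0,0,0],[0,-0.01,0.8,0,0,0],[0,-0.01,0.81,0,0,0],[0,-0.01,0.81,0,0,0],[0,-0.01,0.81,0,0,0]])

```text
clock: 7.88
tool_pos: [0.5404, 0.0194, 0.0168]
eef_rot: [2.354, 2.08, 0.001]
force: [-0.2, -0.2, -1.0]
width: 0.154
```

>>> servo_tool(rows=[[0,0,0.01,0,0,0],[0,0,0.02,0,0,0],[0,0,0.02,0,0,0]])

```text
clock: 8.25
tool_pos: [0.54, 0.0194, 0.0146]
eef_rot: [-2.354, -2.08, -0.001]
force: [0.2, -0.1, 2.5]
width: 0.155
```

>>> servo_tool(rows=[[0,0,0,0,0,0],[0,0,0,0,0,0],[0,0,0,0,0,0],[0,0,0,0,0,0],[0,0,-0.3,0,0,0],[0,0,-0.7,0,0,0],[0,0,-1,0,0,0],[0,0,-1,0,0,0],[0,0,-1,0,0,0]], gripper=0)

```text
clock: 9.38
tool_pos: [0.5391, 0.0195, 0.1136]
eef_rot: [-2.353, -2.08, 0.001]
force: [0.3, 0.1, -0.7]
width: 0.501
```

Run:
```python
from h import *
to(578.5,232.5,200,-9)
a=get_image("top");b=get_image("side")
save("c2",np.hstack([cv2.resize(a["pixels"][100:250,90:330],None,fx=1.6,fy=1.6),cv2.resize(b["pixels"][100:280,150:350],None,fx=1.6,fy=1.6)[:240]]))
```

```text
t 9.38 pos [539.1  19.5 113.6] F [ 0.3  0.1 -0.7] w 0.501 shift [ 2.162  0.128 -0.864] turn [-0.002  0.     0.043]
```

View pics/c2.png

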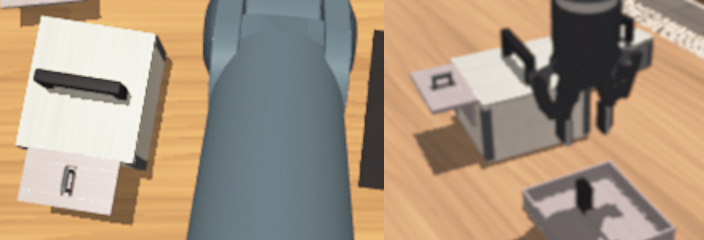

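The pin stands in the dish (side crop, around (585,195)). The lid is still in place and the staple is empty.

>>> servo_tool(rows=[[0,0,-0.45,0,0,0],[0.1,0,-0.86,0,0,0],[0.55,0.06,-0.86,0,0,0],[1,0.06,-0.86,0,0,0]])

```text
clock: 9.98
tool_pos: [0.5584, 0.1183, 0.1999]
eef_rot: [2.356, 2.078, -0.0]
force: [-0.1, -1.1, 0.0]
width: 0.497
```

>>> servo_tool(rows=[[0.5,0.03,0,0,0,0.043],[1,0.06,0,0,0,0.043],[1,0.06,0,0,0,0.043],[1,0.06,0,0,0,0.043],[1,0.06,0,0,0,0.043]])

```text
clock: 10.6
tool_pos: [0.5762, 0.2138, 0.1996]
eef_rot: [2.392, 2.036, -0.003]
force: [-0.8, -0.2, 0.3]
width: 0.498
```

Run:
```python
from h import *
s=sense();a=get_image("wrist");p=cloud(a,wristT(s,a));i=a["pixels"].astype(int)
m=(a["depth"]>0)&(abs(p[...,2]-.138)<.006)&(np.hypot(p[...,0]-.578,p[...,1]-.232)<.065)
q=p[m]*1000
print(len(q),np.median(q,0),cv2.minAreaRect(q[:,:2].astype(np.float32)))
to(578.5,232.5,111,-9)
```

```text
3493 [578.84921941 239.4404558  138.13124208] ((578.2099609375, 234.19937133789062), (98.61215209960938, 15.991515159606934), 80.50204467773438)
t 10.65 pos [576.4 213.9 199.9] F [-0.1 -0.6 -0.6] w 0.5 shift [ 0.188 -0.008  0.889] turn [-0.001  0.002 -0.004]
```

>>> servo_tool(rows=[[0.2,-0.01,0,0,0,0],[0.2,-0.01,0.2,0,0,0],[0.2,-0.01,0.5,0,0,0],[0.2,-0.01,0.75,0,0,0],[0.2,-0.01,0.88,0,0,0],[0.2,-0.01,0.88,0,0,0],[0.2,-0.01,0.88,0,0,0]], gripper=0.1)

```text
clock: 11.52
tool_pos: [0.5793, 0.2365, 0.1131]
eef_rot: [2.389, 2.04, 0.003]
force: [-0.2, -0.3, -0.5]
width: 0.552
```

>>> servo_tool(rows=[[0,0,0,0,0,0],[0,0,0,0,0,0],[0,0,0,0,0,0],[0,0,0,0,0,0],[0,0,0,0,0,0],[0,0,0,0,0,0]], gripper=-1, newtons=110)

```text
clock: 12.28
tool_pos: [0.5795, 0.2365, 0.1137]
eef_rot: [2.389, 2.04, 0.003]
force: [-0.3, -0.4, 5.4]
width: 0.162
```

```bash
python3 -c "
from h import *
to(578.3,233.3,111,-9.2)"
```

```text
t 12.28 pos [579.5 236.5 113.7] F [-0.3 -0.4  5.4] w 0.162 shift [-0.034 -0.007  0.027] turn [ 0.002 -0.002  0.004]
```

>>> servo_tool(rows=[[0,0,-0.05,0,0,0],[0,0,-0.12,0,0,0],[0,0,-0.2,0,0,0],[0,0,-0.3,0,0,0],[0,0,-0.4,0,0,0],[0,0,-0.5,0,0,0],[0,0,-0.6,0,0,0],[0,0,-0.7,0,0,0],[0,0,-0.7,0,0,0],[0,0,-0.7,0,0,0]])

```text
clock: 13.52
tool_pos: [0.5782, 0.2362, 0.182]
eef_rot: [-2.389, -2.04, 0.001]
force: [0.3, -0.4, -3.2]
width: 0.165
```

Run:
```python
from h import *
s=sense();print(s["wrist_torque"],s["force"],s["width"])
b=get_image("side");save("c3",cv2.resize(b["pixels"][60:280,130:350],(440,440)))
w=get_image("wrist");p=cloud(w,wristT(s,w));q=p[(w["depth"]>0)&(abs(p[...,2]-.166)<.012)&(w["pixels"].min(-1)>120)]*1000
A=np.c_[q[:,:2]-q[:,:2].mean(0),np.ones(len(q))];print(len(q),q.mean(0),np.linalg.lstsq(A,q[:,2],rcond=None)[0])
to(558.8,-239.6,200,-7)
```

```text
[-0.0064837  -0.01602376  0.01232374] [ 0.31444673 -0.42759625 -3.16541429] 0.16467478529666155
48497 [559.07402142 268.11484877 164.60126996] [-1.43454515e-03 -1.39442606e-03  1.64601270e+02]
t 13.62 pos [578.  236.1 181.6] F [ 0.2  1.  -4.2] w 0.162 shift [-4.729  0.555 -0.181] turn [-0.001  0.001 -0.044]
```

View pics/c3.png

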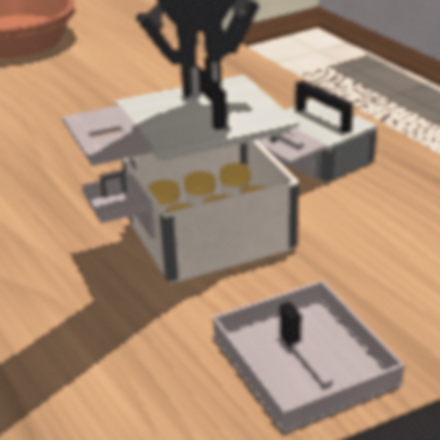

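The lid is off and level: the plane fit's tilt is about 0.001. Below it the case is open, and the pin is lying in the dish. Next I carry the lid to the mat.

>>> servo_tool(rows=[[-0.1,0.01,-0.1,0,0,0],[-0.35,0.04,-0.2,0,0,0],[-0.7,0.08,-0.2,0,0,0],[-1,0.12,-0.2,0,0,0]])

```text
clock: 14.12
tool_pos: [0.5751, 0.131, 0.2036]
eef_rot: [2.391, 2.035, 0.001]
force: [0.2, -0.6, -4.8]
width: 0.164
```

>>> servo_tool(rows=[[-0.35,0.04,0,0,0,0],[-0.7,0.08,0,0,0,0],[-1,0.12,0,0,0,0]])

```text
clock: 14.5
tool_pos: [0.5705, 0.0301, 0.2035]
eef_rot: [2.392, 2.034, 0.001]
force: [0.1, 0.9, -3.6]
width: 0.161
```

>>> servo_tool(rows=[[-0.35,0.04,0,0,0,0],[-0.7,0.08,0,0,0,0],[-1,0.12,0,0,0,0]])

```text
clock: 14.88
tool_pos: [0.5661, -0.0704, 0.2035]
eef_rot: [2.392, 2.034, 0.001]
force: [0.1, 0.3, -4.0]
width: 0.164
```

>>> servo_tool(rows=[[-0.35,0.04,0,0,0,0],[-0.7,0.08,0,0,0,0],[-1,0.12,0,0,0,0],[-1,0.12,0,0,0,0]])

```text
clock: 15.38
tool_pos: [0.5611, -0.1737, 0.2038]
eef_rot: [2.396, 2.026, -0.002]
force: [-0.5, 0.4, -4.2]
width: 0.163
```

```bash
python3 -c "
from h import *
to(560,-236.4,36,-7)"
```

```text
t 15.38 pos [ 561.1 -173.7  203.8] F [-0.5  0.4 -4.2] w 0.163 shift [-0.615  0.091  1.68 ] turn [ 0.002  0.004 -0.057]
```

>>> servo_tool(rows=[[-0.3,0.04,0,0,0,-0.03],[-0.61,0.09,0.2,0,0,-0.057],[-0.61,0.09,0.5,0,0,-0.057],[-0.61,0.09,0.8,0,0,-0.057],[-0.61,0.09,1,0,0,-0.057],[-0.61,0.09,1,0,0,-0.057],[-0.61,0.09,1,0,0,-0.057]])

```text
clock: 16.25
tool_pos: [0.5637, -0.2284, 0.1036]
eef_rot: [2.341, 2.092, 0.002]
force: [0.4, -1.8, -3.6]
width: 0.164
```

```bash
python3 -c "
from h import *
to(560,-236.4,36,-7)
b=get_image('side');save('c4',b['pixels'])"
```

```text
t 16.25 pos [ 563.7 -228.4  103.6] F [ 0.4 -1.8 -3.6] w 0.164 shift [-0.083 -0.029  0.676] turn [0.003 0.001 0.013]
```

View pics/c4.png

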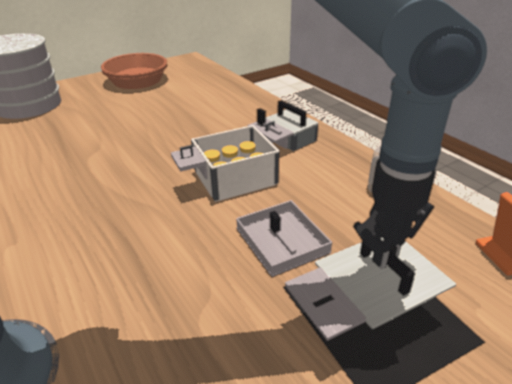

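The lid is level above the mat, at about (390,285), and the pin is in the dish at (280,230). Now I lower it gently.

>>> servo_tool(rows=[[-0.08,-0.03,0.1,0,0,0.013],[-0.08,-0.03,0.25,0,0,0.013],[-0.08,-0.03,0.4,0,0,0.013],[-0.08,-0.03,0.5,0,0,0.013],[-0.08,-0.03,0.58,0,0,0.013],[-0.08,-0.03,0.62,0,0,0.013],[-0.08,-0.03,0.65,0,0,0.013],[-0.08,-0.03,0.67,0,0,0.013],[-0.08,-0.03,0.67,0,0,0.013],[-0.08,-0.03,0.67,0,0,0.013]])

```text
clock: 17.55
tool_pos: [0.559, -0.2357, 0.0355]
eef_rot: [2.353, 2.081, 0.0]
force: [-0.2, -0.8, -3.3]
width: 0.165
```

Run:
```python
from h import *
to(560,-236.4,36,-7)
s=sense();w=get_image("wrist");p=cloud(w,wristT(s,w));Z=p[...,2]
q=p[(w["depth"]>0)&(abs(Z-.018)<.012)&(w["pixels"].min(-1)>120)&(np.hypot(p[...,0]-.56,p[...,1]+.24)<.12)]*1000
A=np.c_[q[:,:2]-q[:,:2].mean(0),np.ones(len(q))];print(len(q),q.mean(0),np.linalg.lstsq(A,q[:,2],rcond=None)[0])
```

```text
t 17.55 pos [ 559.  -235.7   35.5] F [-0.2 -0.8 -3.3] w 0.165 shift [-0.006  0.011 -0.005] turn [ 0.001  0.    -0.001]
37009 [ 567.24656205 -201.78107399   18.14010791] [-1.71913646e-04 -1.18825126e-03  1.81401079e+01]
```

>>> servo_tool(rows=[[0,0,0.006,0,0,0],[0,0,0.012,0,0,0],[0,0,0.015,0,0,0],[0,0,0.015,0,0,0]])

```text
clock: 18.1
tool_pos: [0.5589, -0.2357, 0.0347]
eef_rot: [-2.353, -2.081, -0.001]
force: [-2.7, 2.9, 4.6]
width: 0.167
```

Contact: the vertical force went from −3.3 to +4.6 N. I'll release and back off.

>>> servo_tool(rows=[[0,0,0,0,0,0],[0,0,0,0,0,0],[0,0,0,0,0,0],[0,0,0,0,0,0],[0,0,0,0,0,0],[0,0,-0.15,0,0,0],[0,0,-0.4,0,0,0],[0,0,-0.8,0,0,0],[0,0,-1,0,0,0],[0,0,-1,0,0,0]], gripper=0.1, newtons=40)

```text
clock: 19.35
tool_pos: [0.5603, -0.2363, 0.136]
eef_rot: [2.351, 2.079, 0.004]
force: [0.3, -0.8, -0.2]
width: 0.548
```

>>> servo_tool(rows=[[0.3,0,-0.4,0,0,0],[0.6,0,-0.9,0,0,0],[1,-0.5,-1,0,0,0],[1,-1,-1,0,0,0],[1,-1,-1,0,0,0],[1,-1,-1,0,0,0]])

```text
clock: 20.1
tool_pos: [0.4716, -0.1238, 0.2331]
eef_rot: [-2.353, -2.081, 0.0]
force: [-0.1, 0.4, 0.7]
width: 0.548
```

>>> servo_tool(rows=[[0.5,0,0,0,0,0],[1,0,0,0,0,0],[1,0,0,0,0,0],[1,0,0,0,0,0],[1,0,0,0,0,0]])

```text
clock: 20.72
tool_pos: [0.4843, -0.0268, 0.2337]
eef_rot: [2.356, 2.077, -0.001]
force: [0.8, 0.2, -0.4]
width: 0.55
```

Run:
```python
from h import *
to(560,-236.4,36,-7)
a=get_image("top");p=cloud(a)*1000;d=a["depth"];Z=p[...,2];i=a["pixels"].astype(int)
m=(d>0)&(abs(Z-59)<6)&(np.hypot(p[...,0]-559,p[...,1]+240)<70)
print("handle",m.sum(),cv2.minAreaRect(p[m][:,:2].astype(np.float32)),np.median(Z[m]))
q=p[(d>0)&(abs(Z-17)<7)&(i.min(-1)>140)&(np.hypot(p[...,0]-559,p[...,1]+240)<150)]
print("lid",cv2.minAreaRect(q[:,:2].astype(np.float32)),np.median(q[:,2]))
b=get_image("side");save("c5",np.hstack([cv2.resize(a["pixels"],(400,300)),cv2.resize(b["pixels"],(400,300))]))
```

```text
t 20.73 pos [484.3 -26.8 233.7] F [ 0.8  0.2 -0.4] w 0.55 shift [-1.983  1.014  1.979] turn [-0.     0.001 -0.005]
handle 0 ((0.0, 0.0), (0.0, 0.0), 0.0) nan
lid ((0.0, 0.0), (0.0, 0.0), 0.0) nan
  return _methods._mean(a, axis=axis, dtype=dtype,
  ret = ret.dtype.type(ret / rcount)
```

View pics/c5.png

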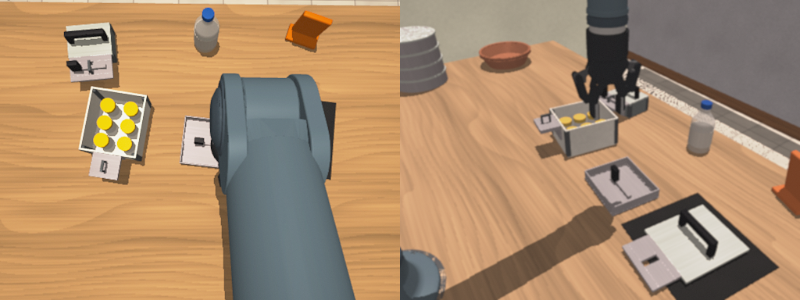

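The side view shows the lid flat in the middle of the mat and the pin inside the dish; the arm hides the lid from the top camera. I'll measure the lid from the side camera before handing in.

Run:
```python
from h import *
a=get_image("side");p=cloud(a)*1000;d=a["depth"];Z=p[...,2];i=a["pixels"].astype(int)
n=(d>0)&(np.hypot(p[...,0]-559,p[...,1]+240)<75)
m=n&(abs(Z-57)<5)&(i.max(-1)<90)
print("handle",m.sum(),cv2.minAreaRect(p[m][:,:2].astype(np.float32)))
q=p[n&(abs(Z-17)<7)&(i.min(-1)>140)];A=np.c_[q[:,:2]-q[:,:2].mean(0),np.ones(len(q))]
print("lid",q.mean(0),np.linalg.lstsq(A,q[:,2],rcond=None)[0])
hand_in()
```

```text
handle 526 ((556.8488159179688, -240.40164184570312), (99.87544250488281, 16.402660369873047), 80.39685821533203)
lid [ 550.35720936 -247.49353476   16.60257865] [ 1.16872765e-03 -6.50471643e-04  1.66025786e+01]
the job is handed in; nothing more can be done
```

The job is done and handed in at about 21 s of the 64 s allowed; hand-in gave no verdict.

- **Pin:** I pulled it level about 65 mm along its +y, clear of the staple with the lid in place. It is now in the steel dish.
- **Lid:** I lifted it straight off, carried it level and lowered it until the force reading showed contact. Only then did I release it and back the arm away.

**Last checks, from the side camera:**
- The handle's centre is about 2 mm from the mat's centre, at (557, −240) mm against (559, −240) mm.
- The lid's top is 16.6 mm above the bench, against about 17 mm expected when flat, with a tilt of about 0.001 rad.
- The handle's angle read 80.4°, about 2.5° off the mat's 82.9°.
- The pin is inside the dish, the gripper is open and touching nothing, and the highest force I saw in the readings was about 6 N.

The final check from the top camera failed because the arm blocked its view of the lid, so the placing rests on the side camera alone.

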